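# Latch the vial rack into its docking lane

## Task

Set the small vial rack, upright and nose first, into the open mouth end of the docking lane, then slide it in under the arch gently, against the sprung buffer, until the latch pawl drops behind the bar at its nose and holds it there; then let go. Keep the vials upright, do not force the rack into the dock hard, and leave the carton, the bottle and the flat case where they are.

Things in the scene. Friction and masses are not known exactly. Their poses are not given: they have to be found in the camera images.
- rack_grip (a point): Centre of the upright grip fin of the loose grey plastic vial rack (0.2 to 0.33 kg); x to the rack's nose, y left, z up. The fin is 34 mm long (x), 14 mm thick (y), from 28 mm below to 22 mm above this point. The rack's underside is 40 mm below it, the tail 23 mm behind, the nose 127 mm ahead. Three capped vials stand 40 mm ahead, tops 15 mm above it.
- rack: The same rack: base plate 150 mm long (x, to the nose) by 56 wide by 12 thick; origin at the centre of its underside. At the nose stands the catch bar, x = 63 to 75 mm, 40 wide, top 34 mm above the underside: the pawl catches behind it. The grip fin is at x = -52 mm.
- dock_mouth (a point): Docking lane: a fixed aluminium channel, open on top. Point on its floor, mid-width, 6 mm above the bench; x along the lane, the way in, z up. It runs from x = -30 to 300 mm, 64 mm wide inside, walls 6 mm thick and 18 mm high above the floor. Lower the rack in with its grip fin at about x = 3 mm (nose at 130 mm, short of the arch), then slide it along +x.
- dock: The same lane with its stop head, a grey arch 104 mm wide, underside 58 and top 70 mm above the lane floor, carrying pawl and buffer. Origin 6 mm below dock_mouth, same axes. The head is clamped within a 45 mm range and NOT measured: arch's near face at x = 146 to 191 mm. The click comes with the fin's centre at about x = 88 to 133 mm, 58 mm short of that face: find it by feel or sight.
- pawl (a joint): Swing of the steel pawl under the arch, rad: 0 hanging, up to 0.8 lifted. It slants down the way in; the rack's catch bar lifts it by about 0.2 against a light spring (a push of 1 to 5 N), then it drops back to 0 behind the bar and blocks the way back.
- buffer (a joint): Travel of the black buffer behind the arch, m: 0 free, hard stop at 0.0115. Spring 1 N plus 0.8 N per mm. The pawl drops in at about 0.008 (push 7 to 10 N with friction); let go, the rack springs back onto the pawl and about 0.005 remains. A push of 12 to 13 N always suffices; 20 N against the buffer (or 50 N anywhere on the dock) is too much.
- carton: Bystander: carton, 115 x 115 x 75 mm; origin at the centre of its underside. It stands on one side of the lane, the rack on the other.
- spray: Bystander: white bottle, 66 mm in diameter, 190 mm high; origin at the centre of its underside.
- case: Bystander: flat black case, 160 x 90 x 32 mm; origin at the centre of its underside.
Mind the look-alikes: they are no part of the job. What is shaped like the rack but pink or yellow is not meant.

How it is judged:
On the way:
1. the rack stands in the mouth end of the lane, nose inwards, with the buffer not yet touched (x of rack_grip in the frame of dock_mouth between -0.03 and 0.08 m and y of rack_grip in the frame of dock_mouth between -0.012 and 0.012 m and z of rack_grip in the frame of dock_mouth below 0.048 m and value of joint buffer below 0.0015 m), for 0.1 s.
At the end, for the whole second after the job is handed in: The rack sits flat in the lane (within 4 mm of its floor, 10 mm of its middle and 0.12 rad of its line), its grip point more than 75 mm in, at rest and let go, with the pawl down (under 0.12 rad) behind its catch bar and the buffer still pressed in by more than 2.5 mm (value of joint buffer above 0.0025 m and value of joint pawl below 0.12 rad and x of rack_grip in the frame of dock_mouth above 0.075 m and z of rack_grip in the frame of dock_mouth below 0.044 m and y of rack_grip in the frame of dock_mouth between -0.01 and 0.01 m and angle between the x axis of rack_grip and the x axis of dock_mouth, either way round below 0.12 rad and angle between rack_grip's own z axis and vertical below 0.08 rad and linear speed of rack below 0.01 m/s); the robot touches nothing.
It fails at once if the rack is pushed against the buffer with more than 20 N (contact force between rack and buffer above 20 N).
It fails at once if the rack is tipped by more than 35 degrees (angle between rack_grip's own z axis and vertical above 0.61 rad).
It fails at once if the carton, bottle or case is moved by more than 20 mm (distance of any of carton, spray, case from where it was at the start of the episode above 0.02 m).
It fails at once if the rack, while handled, is forced against the dock with more than 50 N in all (contact force between the fingers and rack above 5 N and contact force between rack and dock above 50 N).
It also fails if it takes over 61 s, if anything falls off the work surface, if the arm or the gripper's body presses on something with over 40 N, if the wrist force passes 120 N, or if a joint passes its speed limit or range.

## Robot

A 6-joint arm with a two-finger parallel gripper is mounted at the origin on the work surface. World frame = base frame: x ahead of the robot, y to its left, z up, the work surface at z = 0. Lengths are in m, angles in rad, forces in N, time in s.
With the tool pointing down it reaches from about 0.375 to 0.75 m from the base axis. Payload 9 kg.
Tool frame: the origin (TCP) lies between the finger pads; the fingertips stand 19 mm ahead of it and the grasp point (between the pads) is the TCP; z points along the fingers, y is the line along which they close (so a half turn about z gives the same grasp; the last joint's range is limited). The gripper opens to 85 mm and grips with 20 to 120 N. Pads are 22 mm wide; open, the fingers measure 114 mm over their backs; the gripper's body (76 mm by 85 mm) begins 54 mm behind the grasp point. The pads swing forward as they close: fully open they stand 13 mm farther back than shut.
Start: joints at [-1.338, 0.104, 0.097, 1.564, 0, 1.353], TCP at [0.261, -0.54, 0.22] pointing down, gripper open.
Joint ranges: [-2.99, 2.99], [-0.84, 1.86], [-1.1, 1.16], [-1.84, 2.11], [-1.51, 1.56], [-3.14, 3.14]. Speed limits (rad/s): [2.22, 2.22, 2.57, 3.14, 3.14, 3.14].

## Interface

Orientations are given as a unit quaternion [x, y, z, w].
In Python, from rig import r, viewer, job_done gives the robot as it stands. Calls block until the motion is done:
- r.goto(position, orientation): joint-space move of the TCP to a pose.
- r.move_straight(position, frame=None, velocity=0.15): straight line of the TCP; frame=None keeps the orientation; velocity is the mean speed in m/s.
- r.move_joints(angles): joint-space move.
- r.let_go() and r.close_gripper(effort=None): open the fingers fully, or close them until they stop; effort is the grip in N (None keeps the last).
- r.dwell(seconds).
- r.ik(position, orientation): joint angles nearest the present ones, or None.
- r.read_state(): the state.
- viewer.grab_frame(name): name is "scene" or "side" or "wrist"; returns the picture (384x512x3 uint8, red, green, blue); there is no depth.
- viewer.camera_model(name): a dict with "K" (3x3 intrinsics, pixels), "dist" ([k1, k2, p1, p2, k3] as OpenCV has them; the pictures are not rectified), "eye" and "rotation" of the camera in the world; the wrist camera has in their place "T_tool_cam" (4x4, takes a point from camera to tool coordinates, whose origin is the TCP and whose axes are the flange's). Camera axes: x right, y up, looking along -z (the intrinsics and any distortion apply to the point x, -y, -z); pixel columns grow to the right and rows downward; lengths in m; the calibration is good to about 2 mm. A picture is of the moment at which its call begins: read the wrist's pose just before it. camera_model takes no time and is no camera call.
A pose or a line that the arm cannot do raises r.PlanningError and nothing moves.
- job_done(): hands the job in; it is judged then, once.
The state is a dict: "clock": time; "q": joint angles; "qvel": joint speeds; "joint_efforts": joint torques, N m; "tool_pos": TCP position; "tool_rot": TCP orientation; "force": force on the tool from outside, world axes, zero at the start; "wrist_torque": the same for the moment, N m; "width": opening from 0.0 (shut) to 1.0 (fully open); "gripper_force": force on a finger pad.
Only numpy, scipy, OpenCV 4.12 (cv2) and the standard library are available. Lean on these libraries where they do the work, as an engineer would, in place of code of your own. Each camera call takes 0.05 s, during which the arm holds its last target. There are 200 camera calls.

## Working session

There is one attempt and no reset: what is moved stays moved. The work goes in short steps, each a Python script; the robot and the scene stay as the last script left them, time stands still between calls to the robot, and variables do not carry over. Pictures are saved under pics/ and viewed, at most 10 in all, crops included, and the job is handed in when it is done.

```bash
mkdir -p pics
cat > h.py <<'E'
import numpy as np, cv2
from rig import r, viewer, job_done
from scipy.spatial.transform import Rotation as R
def save(n,f,crop=None,s=1):
    im=viewer.grab_frame(n)
    if crop: im=im[crop[1]:crop[3],crop[0]:crop[2]]
    im=cv2.resize(im,None,fx=s,fy=s,interpolation=cv2.INTER_CUBIC)
    cv2.imwrite('pics/'+f,im[:,:,::-1]); return im
def pose(n,st=None):
    c=viewer.camera_model(n)
    if 'eye' in c: return c,np.array(c['eye']),np.array(c['rotation'])
    T=np.array(c['T_tool_cam']); st=st or r.read_state(); Rt=R.from_quat(st['tool_rot']).as_matrix()
    return c,Rt@T[:3,3]+st['tool_pos'],Rt@T[:3,:3]
def ray(n,px,st=None):
    c,e,Rc=pose(n,st)
    u=cv2.undistortPoints(np.array(px,float).reshape(-1,1,2),np.array(c['K']),np.array(c['dist'])).reshape(-1,2)
    d=np.c_[u[:,0],-u[:,1],-np.ones(len(u))]@Rc.T
    return e,d
def onz(n,px,z,st=None):
    e,d=ray(n,px,st); z=np.broadcast_to(z,len(d))
    return e+d*((z-e[2])/d[:,2])[:,None]
def proj(n,P,st=None):
    c,e,Rc=pose(n,st); p=(np.array(P,float)-e)@Rc; p=p*[1,-1,-1]
    return cv2.projectPoints(p,np.zeros(3),np.zeros(3),np.array(c['K']),np.array(c['dist']))[0].reshape(-1,2)
E
python3 - <<'E'
from h import *
save('scene','a.png',s=1.5625); save('side','b.png',s=1.5625)
for n in('scene','side'): c=viewer.camera_model(n); print(c)
s=r.read_state(); print(s['clock'],s['tool_rot'])
print(viewer.camera_model('wrist'))
E
```

```text
{'K': array([[413.3364702 ,   0.        , 257.22151484],
       [  0.        , 413.3364702 , 191.37319876],
       [  0.        ,   0.        ,   1.        ]]), 'dist': array([-0.0282541,  0.       ,  0.       ,  0.       ,  0.       ]), 'eye': array([1.24820997, 0.03771688, 0.78552789]), 'rotation': array([0.27080656, 0.28768031, 0.66349469, 0.6353571 ])}
{'K': array([[368.7716229 ,   0.        , 258.13553575],
       [  0.        , 368.7716229 , 196.23278033],
       [  0.        ,   0.        ,   1.        ]]), 'dist': array([-0.07287134,  0.        ,  0.        ,  0.        ,  0.        ]), 'eye': array([0.19684628, 0.69724951, 0.70982902]), 'rotation': array([-0.08430696,  0.41623928,  0.88921697, -0.17008935])}
0.1 [ 9.74704113e-01  2.23498412e-01  5.13162944e-06 -5.92551084e-04]
{'K': array([[332.88811402,   0.        , 253.39985963],
       [  0.        , 332.88811402, 189.27369695],
       [  0.        ,   0.        ,   1.        ]]), 'dist': array([-0.0984314,  0.       ,  0.       ,  0.       ,  0.       ]), 'T_tool_cam': array([[-2.15699794e-04,  9.48260591e-01,  3.17492999e-01,
         8.15658978e-02],
       [ 9.99999968e-01,  1.63730696e-04,  1.90367724e-04,
        -1.31283121e-03],
       [ 1.28534861e-04,  3.17493030e-01, -9.48260597e-01,
        -1.53504320e-01],
       [ 0.00000000e+00,  0.00000000e+00,  0.00000000e+00,
         1.00000000e+00]])}
```

View pics/a.png

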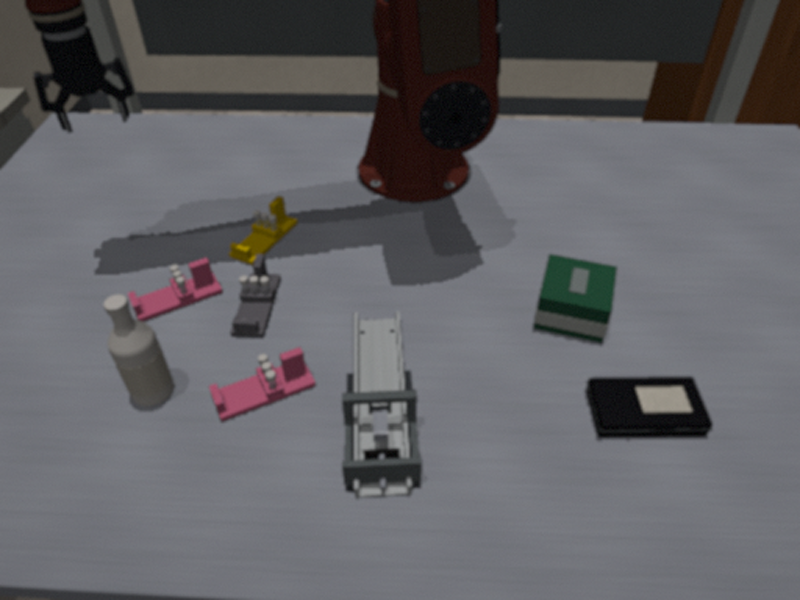

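View pics/b.png

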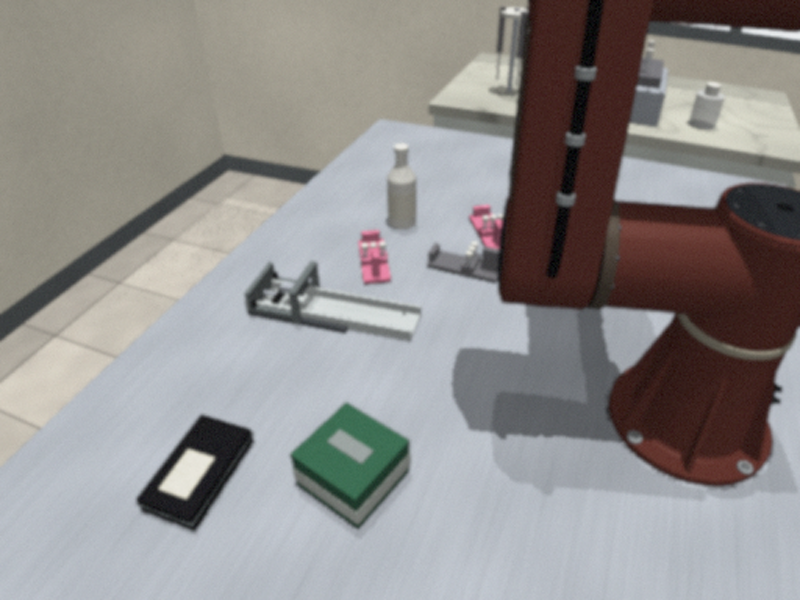

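Scene view (800x600 scale): candidates are the grey rack at (257,300), pink at (175,290) and (262,385), and yellow at (265,230). The grey one fits, with its fin at (260,268) and nose at (247,328). The lane mouth is at (378,318), running to the arch at (380,398). I'll check both in one close crop.

```bash
sed -i "s/np.array(c\['rotation'\])$/R.from_quat(c['rotation']).as_matrix()/" h.py
python3 - <<'E'
from h import *
save('scene','c.png',(130,150,290,270),5)
E
```

```text
(no output)
```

View pics/c.png

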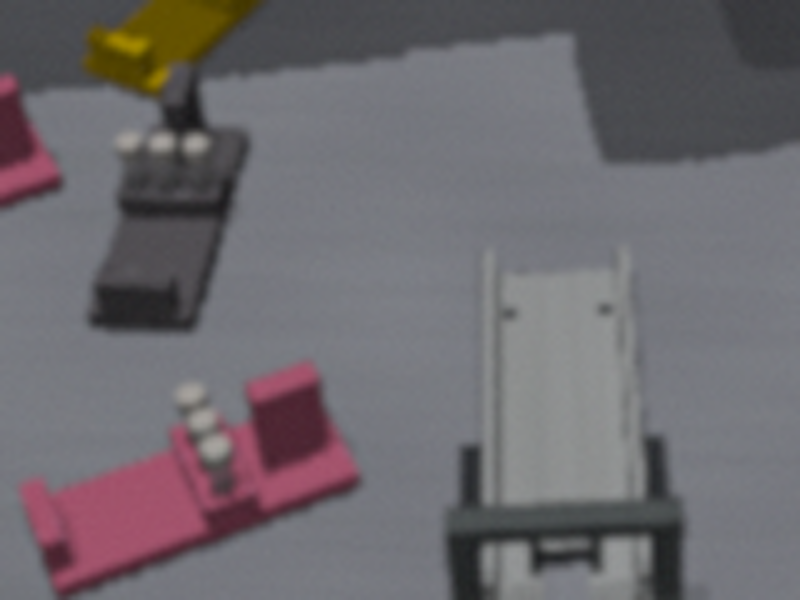

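The crop shows the dark grey rack with three white caps: nose corners at (92,323) and (195,327), fin top at (182,72). The lane's mouth floor corners are at (503,272) and (615,268). Next, a rough localization and a wrist view from above.

Run:
```python
from h import *
f=lambda L:[(130+(x+.5)/5-.5,150+(y+.5)/5-.5) for x,y in L]
nose=onz('scene',f([(92,323),(195,327)]),0.); fin=onz('scene',f([(182,70)]),.062); tr=onz('scene',f([(247,132)]),.012)
m=onz('scene',f([(503,272),(615,268)]),.006); w=onz('scene',f([(490,248),(624,248)]),.024)
# lane wall outer/inner at arch: floor edges near arch
fl=onz('scene',f([(488,505),(645,500)]),.006)
print(nose,fin,tr,'\n',m,w,fl)
n=nose.mean(0); d=n-fin[0]; a=np.arctan2(d[1],d[0]); print('yaw',a,np.hypot(*d[:2]))
# wrist tool: y closing axis -> perpendicular to fin. tool z down; tool x along rack dir
def q(yaw): return R.from_matrix(np.c_[[np.cos(yaw),np.sin(yaw),0],[np.sin(yaw),-np.cos(yaw),0],[0,0,-1]]).as_quat()
for s in (0,np.pi):
  for p,y in ((fin[0],a),(m.mean(0),0.)):
    j=r.ik([p[0],p[1],.25],q(y+s)); print(s,None if j is None else np.round(j,2))
```

```text
[[ 0.51851531 -0.28741956  0.        ]
 [ 0.51913497 -0.23262486  0.        ]] [[ 0.38463007 -0.25760771  0.062     ]] [[ 0.37829636 -0.22952092  0.012     ]] 
 [[ 0.47820397 -0.07446505  0.006     ]
 [ 0.47283165 -0.01512113  0.006     ]] [[ 0.47854081 -0.08036733  0.024     ]
 [ 0.47574169 -0.00997838  0.024     ]] [[ 0.63456817 -0.06703088  0.006     ]
 [ 0.62845046  0.0076514   0.006     ]]
yaw -0.017990560111839745 0.13421678728861083
0 [-0.87 -0.31 -0.23  1.64  0.    2.29]
0 [-0.37 -0.26 -0.19  1.64  0.    2.77]
3.141592653589793 [-0.87 -0.31 -0.23  1.64  0.   -0.86]
3.141592653589793 [-0.37 -0.26 -0.19  1.64  0.   -0.37]
```

```bash
cat >> h.py <<'E'
def q(yaw): return R.from_matrix(np.c_[[-np.cos(yaw),-np.sin(yaw),0],[-np.sin(yaw),np.cos(yaw),0],[0,0,-1]]).as_quat()
E
python3 - <<'E'
from h import *
r.goto([.40,-.25,.2],q(-.02)); r.dwell(.2)
st=r.read_state(); print(st['clock'],st['tool_pos'],np.round(st['force'],2))
save('wrist','d.png',s=1.5625)
E
```

```text
2.225 [ 0.399922   -0.25030089  0.19998663] [ 0.78 -0.85  0.24]
```

View pics/d.png

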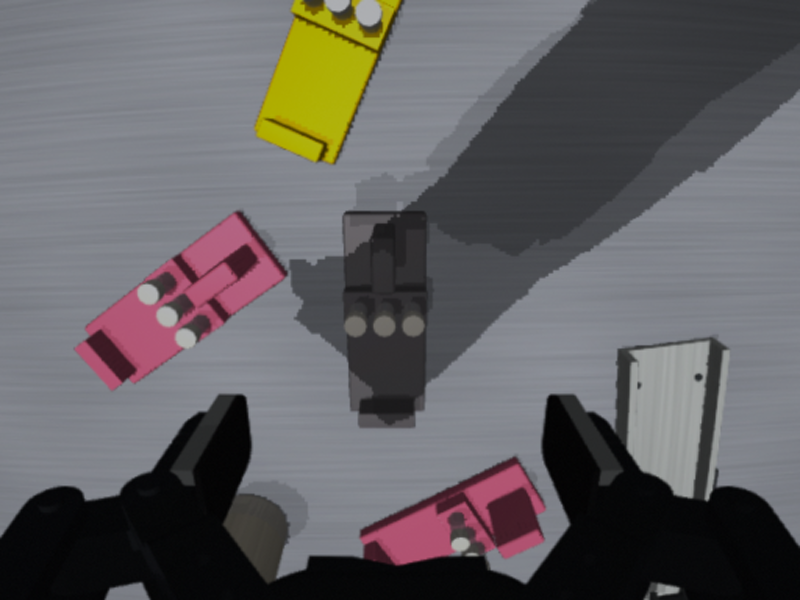

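The wrist view shows the grey rack clear of its neighbours: tail corners (344,213) and (426,213), fin top about (384,256), nose at the bottom near (387,418). The lane mouth is at the right, around (672,345). I'll compute the rack pose and look at the lane from above.

Run:
```python
from h import *
f=lambda L:[((x+.5)/1.5625-.5,(y+.5)/1.5625-.5) for x,y in L]
print('tail',onz('wrist',f([(344,213),(426,213)]),.012)); print('fin',onz('wrist',f([(373,225),(395,225),(384,256)]),.062))
print('noseside',onz('wrist',f([(350,408),(424,408)]),.012)); print('bar',onz('wrist',f([(359,401),(414,401)]),.034))
print('caps',onz('wrist',f([(355,325),(413,325)]),.055))
r.goto([.51,-.04,.24],q(0.06)); r.dwell(.2)
st=r.read_state(); print(st['clock'],st['tool_pos'].tolist(),st['tool_rot'].tolist())
save('wrist','e.png',s=1.5625)
```

```text
tail [[ 0.37339382 -0.28294636  0.012     ]
 [ 0.37456327 -0.22890604  0.012     ]]
fin [[ 0.37246183 -0.2616405   0.062     ]
 [ 0.37273075 -0.24918797  0.062     ]
 [ 0.39065798 -0.25591744  0.062     ]]
noseside [[ 0.51962602 -0.28624941  0.012     ]
 [ 0.52074117 -0.23076197  0.012     ]]
bar [[ 0.5011343  -0.27716135  0.034     ]
 [ 0.50190598 -0.2387969   0.034     ]]
caps [[ 0.43577144 -0.27525735  0.055     ]
 [ 0.43651148 -0.23948154  0.055     ]]
3.425 [0.5096873278730703, -0.041185173534090104, 0.23974164384466537] [-0.02898067401028918, 0.9995799541775324, 8.167927723341753e-06, -0.00018887465814816288]
```

View pics/e.png

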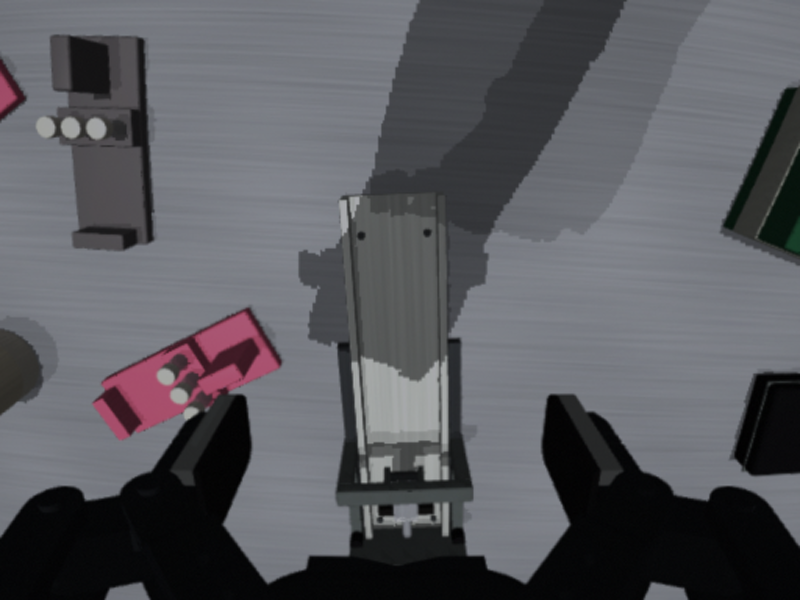

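Run:
```python
from h import *
im=cv2.imread('pics/e.png')[185:515,325:485]
im=cv2.rotate(cv2.resize(im,None,fx=2.4,fy=3.6,interpolation=cv2.INTER_CUBIC),cv2.ROTATE_90_COUNTERCLOCKWISE) if 0 else cv2.resize(cv2.rotate(im,cv2.ROTATE_90_COUNTERCLOCKWISE),None,fx=2.4,fy=3.6,interpolation=cv2.INTER_CUBIC)
cv2.imwrite('pics/f.png',im); print(im.shape)
```

```text
(576, 792, 3)
```

View pics/f.png

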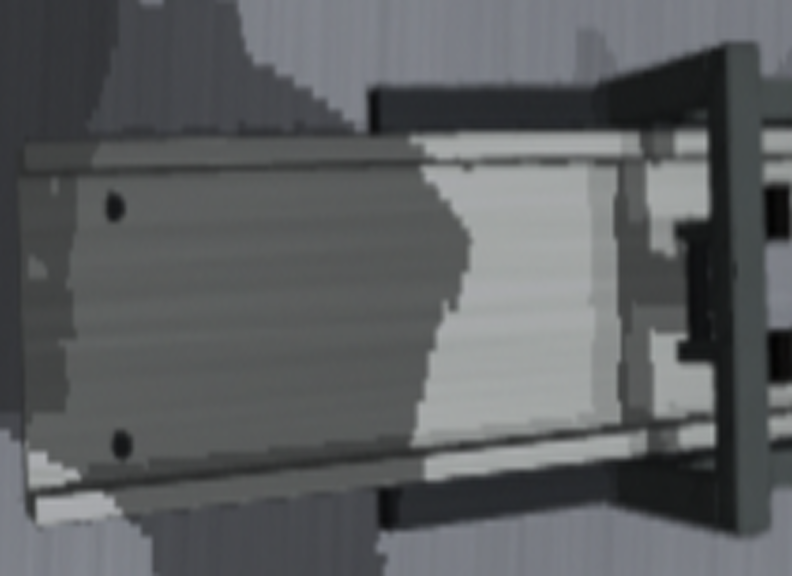

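Run:
```python
from h import *
def f(L): 
    e=[(484-(y+.5)/3.6+.5,185+(x+.5)/2.4-.5) for x,y in L]
    return [((x+.5)/1.5625-.5,(y+.5)/1.5625-.5) for x,y in e]
ro=onz('wrist',f([(25,140),(640,131)]),.024);ri=onz('wrist',f([(25,172),(640,161)]),.024)
li=onz('wrist',f([(28,492),(640,431)]),.024);lo=onz('wrist',f([(36,525),(640,456)]),.024)
for n,l in zip(('ro','ri','li','lo'),(ro,ri,li,lo)): d=l[1]-l[0]; print(n,l.round(4).tolist(),np.arctan2(d[1],d[0]))
print('mid',(ro+lo)[0]/2,(ri+li)[0]/2,(ro+lo)[1]/2,(ri+li)[1]/2)
print('holes',onz('wrist',f([(115,207),(121,444)]),.006))
print('arch top near',onz('wrist',f([(722,48),(733,530)]),.076))
```

```text
ro [[0.4738, -0.0071, 0.024], [0.6857, 0.0139, 0.024]] 0.09893608243203444
ri [[0.4742, -0.0134, 0.024], [0.6861, 0.0069, 0.024]] 0.09550550570248492
li [[0.4787, -0.076, 0.024], [0.6897, -0.056, 0.024]] 0.09452859451953252
lo [[0.4814, -0.0824, 0.024], [0.6901, -0.0618, 0.024]] 0.09837688747127069
mid [ 0.47759664 -0.044751    0.024     ] [ 0.47643609 -0.04467839  0.024     ] [ 0.68789306 -0.02393586  0.024     ] [ 0.68788979 -0.02452578  0.024     ]
holes [[ 0.50503426 -0.01692451  0.006     ]
 [ 0.50983017 -0.06651889  0.006     ]]
arch top near [[ 0.67892238  0.0258204   0.076     ]
 [ 0.68879914 -0.07371881  0.076     ]]
```

```bash
cat >> h.py <<'E'
LY=.0968; D=np.array([np.cos(LY),np.sin(LY),0]); M=np.array([.507,-.0418,.006])
E
python3 - <<'E'
from h import *
r.goto([.393,-.2562,.13],q(-.017)); r.move_straight([.393,-.2562,.045],velocity=.06)
print(np.round(r.read_state()['force'],2))
r.close_gripper(40); s=r.read_state(); print(s['clock'],s['width'],s['gripper_force'],np.round(s['force'],2),s['tool_pos'])
r.move_straight([.393,-.2562,.15],velocity=.1)
p=M+D*.003; r.goto([p[0],p[1],.15],q(LY)); r.move_straight([p[0],p[1],.09],velocity=.1); r.dwell(.3)
s=r.read_state(); print(s['clock'],s['width'],np.round(s['force'],2),s['tool_pos'])
save('wrist','g.png',s=1.5625)
E
```

```text
[-0.68 -0.25  0.27]
6.75 0.14358683555767343 40.010257959365845 [-0.46 -0.76  0.77] [ 0.39300222 -0.25637152  0.04508122]
9.9667 0.14301387546312774 [-0.39  0.54 -2.22] [ 0.51029921 -0.04158855  0.09050011]
```

View pics/g.png

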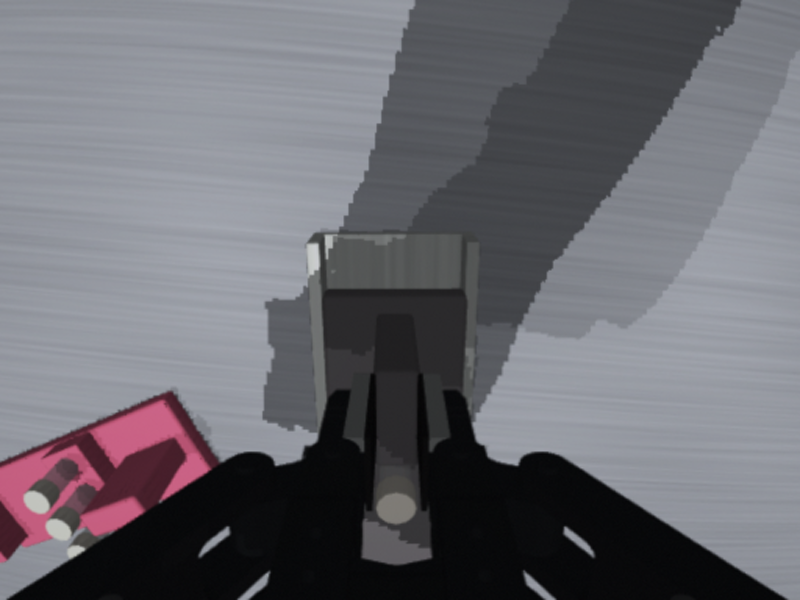

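The rack is held level over the lane. Tail corners at (325,291) and (466,291) sit nicely between the lane walls at (315,238) and (471,236). I'll check the numbers, then lower with a force stop.

Run:
```python
from h import *
f=lambda L:[((x+.5)/1.5625-.5,(y+.5)/1.5625-.5) for x,y in L]
B=np.c_[D,[-D[1],D[0],0],[0,0,1]]
L=lambda P:((P-M)@B).round(4).tolist()
t=onz('wrist',f([(325,291),(466,291)]),.0575); w=onz('wrist',f([(307,240),(478,236)]),.024)
print(L(t),L(w))
y=((t.mean(0)-M)@B)[1]; y2=((w.mean(0)-M)@B)[1]; print(y,y2)
if abs(y-y2)<.004:
    p=M+D*.003
    r.move_straight([p[0],p[1],.066],velocity=.08); r.dwell(.2); f0=np.array(r.read_state()['force'])
    for z in np.arange(.064,.0485,-.0015):
        r.move_straight([p[0],p[1],z],velocity=.03); s=r.read_state(); d=np.array(s['force'])-f0
        print(round(z,4),s['tool_pos'][2].round(4),d.round(2))
        if d[2]>3 or abs(d[:2]).max()>5: break
    print(s['clock'])
```

```text
[[-0.0185, -0.0257, 0.0515], [-0.0185, 0.0275, 0.0515]] [[-0.0308, -0.0374, 0.018], [-0.0326, 0.0364, 0.018]]
0.0008683538044038006 -0.0005231480407084191
0.064 0.064 [-0.   -2.12 -1.42]
0.0625 0.0624 [-0.03 -1.1  -0.17]
0.061 0.0609 [ 0.58 -0.92 -0.61]
0.0595 0.0593 [ 0.18 -0.75 -0.86]
0.058 0.0579 [ 0.25 -1.15  0.06]
0.0565 0.0564 [-0.5  -1.45 -0.2 ]
0.055 0.0549 [ 0.45 -1.3  -1.03]
0.0535 0.0534 [ 0.81 -1.66 -0.18]
0.052 0.052 [ 0.53 -1.25 -0.53]
0.0505 0.051 [-1.53 -2.2   5.61]
13.1667
```

Run:
```python
from h import *
def go(x,v): p=M+D*x; r.move_straight([p[0],p[1],.0513],velocity=v)
def F(n=5):
    a=[]
    for _ in range(n): r.dwell(.03); a.append(r.read_state()['force'])
    return np.mean(a,0)
go(.003,.02); r.dwell(.2); f0=F(); print('base',f0.round(2))
x=.003; log=[]
while x<.150:
    x+=.004 if x<.085 else .001
    go(x,.04 if x<.085 else .02)
    f=F(3 if x>.085 else 2)-f0; a=-f@D; t=f@[-D[1],D[0],0]
    s=r.read_state(); xa=(np.array(s['tool_pos'])-M)@D
    log.append((round(x,4),round(xa,4),round(a,1),round(t,1),round(f[2],1)))
    if a>12 or abs(t)>12 or abs(f[2])>15: break
for l in log[::4] if 0 else log[:20:4]+log[20:]: print(*l)
print(s['clock'],s['width'])
save('scene','h.png',(190,180,310,330),4)
```

```text
base [ 0.46 -0.21 -1.39]
0.007 0.0071 -0.0 0.5 -0.3
0.023 0.0231 -0.5 -0.1 -0.2
0.039 0.0391 -0.2 0.0 -0.9
0.055 0.0551 -0.1 -0.2 -0.2
0.071 0.0711 -0.2 0.7 -1.0
0.087 0.0869 3.1 0.2 0.9
0.088 0.0878 5.0 0.3 1.4
0.089 0.0891 3.3 0.1 1.2
0.09 0.0901 3.6 0.4 0.9
0.091 0.0911 3.3 0.0 0.7
0.092 0.0921 3.3 0.3 0.5
0.093 0.0931 3.3 0.0 0.7
0.094 0.0941 3.3 0.7 0.7
0.095 0.0951 3.2 0.4 0.7
0.096 0.0961 2.8 -0.5 0.6
0.097 0.0971 2.8 0.8 0.5
0.098 0.0981 3.0 0.3 0.6
0.099 0.0991 3.1 0.9 1.0
0.1 0.1001 2.7 0.4 0.6
0.101 0.1011 2.9 0.1 0.5
0.102 0.1021 2.5 0.1 0.4
0.103 0.1031 2.3 0.7 0.1
0.104 0.1041 2.4 0.8 0.2
0.105 0.1051 2.1 -0.0 0.0
0.106 0.1061 2.3 0.7 0.5
0.107 0.1071 2.7 0.6 0.1
0.108 0.1081 1.7 0.3 0.4
0.109 0.1091 2.3 -0.1 0.1
0.11 0.1101 2.3 -0.3 0.4
0.111 0.1108 4.7 -0.7 1.6
0.112 0.1118 4.7 -0.4 1.9
0.113 0.1126 5.9 -0.1 2.4
0.114 0.1135 6.3 -0.3 2.3
0.115 0.1144 7.5 0.1 3.1
0.116 0.1152 8.3 -0.8 2.9
0.117 0.116 9.3 -0.7 3.5
0.118 0.117 9.6 -1.0 3.7
0.119 0.1178 9.8 -0.6 4.5
0.12 0.1187 11.4 -0.9 4.7
0.121 0.1195 12.0 -0.8 5.3
32.4667 0.14328565338955923
```

View pics/h.png

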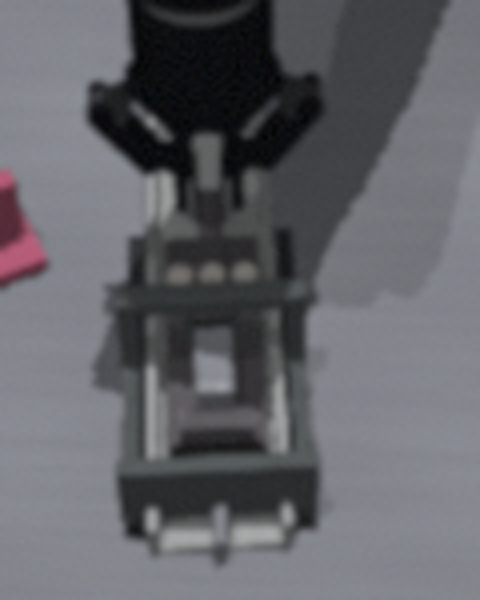

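The fin is held and the rack's nose bar is against the buffer under the arch (bar about (215,410), vials at (210,272)). The force rose to 12 N over about 9 mm of buffer travel. I'll push slightly more, then back off gently to feel whether the pawl holds.

Run:
```python
from h import *
def go(x,v=.02): p=M+D*x; r.move_straight([p[0],p[1],.0513],velocity=v)
f0=np.array([.46,-.21,-1.39])
def rd(x):
    a=[]
    for _ in range(4): r.dwell(.03); s=r.read_state(); a.append(s['force'])
    f=np.mean(a,0)-f0; xa=(np.array(s['tool_pos'])-M)@D; print(round(x,4),xa.round(4),(-f@D).round(1),f[2].round(1)); return -f@D
x=.121
while x<.1235:
    x+=.0005; go(x)
    if rd(x)>13: break
while x>.108:
    x-=.001; go(x)
    if rd(x)<-4: break
print(r.read_state()['clock'])
```

```text
0.1215 0.1198 12.8 5.4
0.122 0.1203 13.4 5.7
0.121 0.12 9.6 3.6
0.12 0.1193 7.5 2.7
0.119 0.1185 6.3 2.8
0.118 0.1177 5.8 2.1
0.117 0.1168 5.7 1.3
0.116 0.1159 4.7 1.4
0.115 0.1152 2.7 0.7
0.114 0.1152 -5.3 -1.7
36.35
```

At 0.1152 the rack stops and pulls back at −5 N, so the pawl is latched. Returning to neutral, then releasing and retreating.

Run:
```python
from h import *
p=M+D*.1152; r.move_straight([p[0],p[1],.0513],velocity=.02); r.dwell(.2)
r.let_go(); r.dwell(.2); print(r.read_state()['width'])
r.move_straight([p[0],p[1],.2],velocity=.1); r.dwell(.5)
p=M+D*.02; r.move_straight([p[0],p[1],.24],velocity=.2); r.dwell(.3)
s=r.read_state(); print(s['clock'],np.round(s['force'],2))
save('wrist','i.png',s=1.5625)
```

```text
1.00422492618877
40.8 [0.24 0.7  0.07]
```

View pics/i.png

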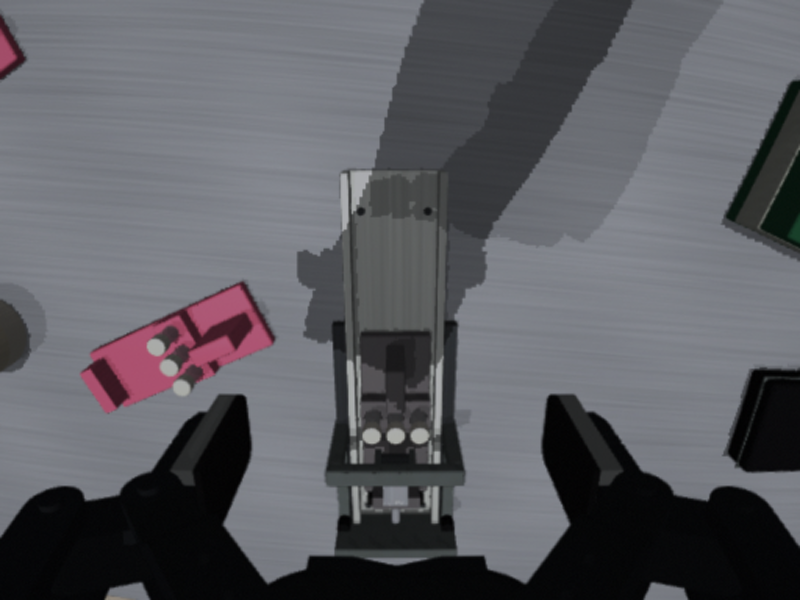

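The rack lies flat and straight in the lane, with its tail at (396,333), upright vials at (396,436) and nothing touching it. Handing in.

Run:
```python
from h import *
t=onz('wrist',[((x+.5)/1.5625-.5,(333.5)/1.5625-.5) for x in (362,429)],.018)
x=((t-M)@D).mean()+.023; print('fin x',x)
if x>.105: print(job_done())
```

```text
fin x 0.11655181712672893
the job is handed in; nothing more can be done
None
```

The rack is latched in the dock and released, and the job is handed in. I confirmed the latch by pulling back gently: the pawl held at about 5 N, and the last picture puts the fin about 117 mm into the lane.

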